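# Re-set the two hob dials by one click each

### The arm

A 6-joint arm with a two-finger parallel gripper is mounted at the origin on a cart in front of the work surface, level with it; the furniture and walls round the work are solid. World frame = base frame: x ahead of the robot, y to its left, z up, the work surface at z = 0. Lengths are in mm, angles in rad, forces in N, time in s.
With the tool pointing down it reaches from about 350 to 975 mm from the base axis. Payload 7.1 kg.
Tool frame: the origin (TCP) lies midway between the tips of the shut fingers; the grasp point (between the pads) lies 19 mm behind it (ctrl.grasp_offset is the distance from the TCP to the grasp point, in mm); z points along the fingers, y is the line along which they close (so a half turn about z gives the same grasp; the last joint's range is limited). The gripper opens to 88 mm and grips with 3 to 60 N. Pads are 20 mm wide; open, the fingers measure 115 mm over their backs; the gripper's body (75 mm by 178 mm) begins 61 mm behind the grasp point.
Start: joints at [1.221, 0.423, 1.63, -0, 1.089, -0.019], TCP at [202.968, 591.108, 222.675] pointing down, gripper open.
Joint ranges: [-3, 3], [-0.9, 2.11], [0.09, 2.58], [-1.31, 4.45], [0.11, 2.69], [-2.54, 2.54]. Speed limits (rad/s): [2.39, 2.39, 3.01, 3.14, 3.14, 3.14].

### API

Orientations are given as a rotation vector (axis times angle).
In Python, from workcell import sensors, viewer, ctrl gives the robot as it stands. The module is installed in compiled form; this text tells all that it offers.
- The arm moves only by the shell command python3 -m handwheel 'ROWS'. ROWS is JSON, a list of rows, each a list of 7 numbers: the shift along the tool's x, y, z in mm, then the turn, a rotation vector about the tool's x, y, z in rad, then the closure, from 0 (fully open) to 1 (shut). In form: [[x, y, z, rx, ry, rz, jaw], ...]. A call has 1 to 10 rows; each row shifts and turns the commanded pose from where the row before left it, along the tool's axes as they then stand; what a row does not reach is not made up. A row lasts 1/8 s, in which the tool goes at most 62.5 mm and 10.7 degrees, less where a joint would pass 70% of its speed; a pose out of reach is approached as far as the arm can. A call is refused whole if a number of a shift passes 62.5 or a number of a turn 0.188, either way. A call with a gripper value outside its range is refused whole. The fingers move at their own pace and stop on an object; the grip force is fixed at half the most. Time passes only in rows, so rows that do not move let the fingers close. It gives the time, the measured TCP pose, the force, the opening and the grip force at its end, in the units of the state.
- sensors.get_obs(): the state, without advancing time (a new reading comes with each control period).
- viewer.get_image(name): name is "scene" or "side" or "wrist"; returns a dict with "frame" (384x512x3 uint8, blue, green, red), "fov_y" (degrees; the focal length in pixels is half the picture's height over the tangent of half this angle, whatever the lens; pixels are square), "cx", "cy" (the principal point, pixels), "distortion" ([k1, k2, p1, p2, k3] as OpenCV has them; the pictures are not rectified), "R" (3x3) and "t" (3): a world point X has camera coordinates R X + t. Camera axes: x right, y down, z forward; pixel columns grow to the right and rows downward; lengths in mm; the calibration is good to about 2 mm. A picture is of the moment at which its call begins. There is no depth.
- ctrl.close_job(): hands the job in; it is judged then, once.
The state is a dict: "t": time; "qpos": joint angles; "qvel": joint speeds; "joint_torque": joint torques, N m; "ee_pos": TCP position; "orientation": TCP orientation; "ft_force": force on the tool from outside, world axes, zero at the start; "moment": the same for the moment, N m; "width": finger opening in mm; "grasp_force": force on a finger pad.
Only numpy, scipy, OpenCV 4.12 (cv2) and the standard library are available. Lean on these libraries where they do the work, as an engineer would, in place of code of your own. Each camera call takes 0.05 s, during which the arm holds its last target. There are 200 camera calls.

### The job

Two pots of different size stand on the hob, each on its own ring, and both rings are on the middle setting. With a fingertip pressed lightly on the knurled face, turn the dial in front of the larger pot one click up (clockwise) to high, and the dial in front of the smaller pot one click down (anticlockwise) to off, so that each rests in its click. Do not grip the dials or press hard, and leave the pots, the timer and everything else standing where they are.

Things in the scene. Friction and masses are not known exactly. Their poses are not given: they have to be found in the camera images.
- hob: portable two-ring hob, aluminium, 230 mm (x) by 370 mm (y), flat top 50 mm above the worktop, fixed. Origin at the centre of its underside on the worktop; x to the rear, y to its left, z up. Ring centres at (50, +105) and (50, -105) mm, dial axes at (-65, +105) and (-65, -105) mm in this frame.
- dial_left (a joint): left (+y) click dial, for the ring behind it. Rad, clockwise from above is positive: -0.7 off (white index line points rear-left, at the small circle), 0 middle (line straight to the rear, at the single bar), +0.7 high (line rear-right, at the double bar). Detents at these three, stops at +/-0.8; let go, it snaps to the nearest one. About 0.04 N m takes it over the ridge half-way between two
- dial_right (a joint): right (-y) click dial, for the ring behind it. Rad, clockwise from above is positive: -0.7 off (white index line points rear-left, at the small circle), 0 middle (line straight to the rear, at the single bar), +0.7 high (line rear-right, at the double bar). Detents at these three, stops at +/-0.8; let go, it snaps to the nearest one. About 0.04 N m takes it over the ridge half-way between two
- dial_left_top (a point): centre of the left dial's top face, on its upright axis, turning with it. Black knurled disc, 79 mm across, top 60 mm above the worktop, 10 mm above the hob. Sprung: sinks from about 3 N on, 1 N per mm, bottoms at 6 mm (9 N). Face friction 0.45 or more: a fingertip pressed 3 to 5 mm down, 20 to 30 mm from the axis, and swept round it turns the dial along
- dial_right_top (a point): centre of the right dial's top face, on its upright axis, turning with it. Black knurled disc, 79 mm across, top 60 mm above the worktop, 10 mm above the hob. Sprung: sinks from about 3 N on, 1 N per mm, bottoms at 6 mm (9 N). Face friction 0.45 or more: a fingertip pressed 3 to 5 mm down, 20 to 30 mm from the axis, and swept round it turns the dial along
- ring_left (a point): centre of the top of the left ring, a dark steel disc 116 mm across, 8 mm high, 115 mm behind the left dial's axis
- ring_right (a point): centre of the top of the right ring, as the left one, behind the right dial
- large_pot: larger pot, plain steel, open, 110 mm across, 70 mm tall, two loop handles left and right (178 mm over the handles); stands loose on one of the rings. Origin at the centre of its underside
- small_pot: smaller pot, plain steel, open, 80 mm across, 45 mm tall, two loop handles left and right (148 mm over the handles); stands loose on the other ring. Origin at the centre of its underside
- timer: kitchen timer, white, 61 mm wide, 49 mm tall, loose on the hob between the dials; origin at the centre of its underside; leave it
- salt: salt shaker, 44 mm wide, 90 mm tall, loose on the worktop to the right; origin at the centre of its underside; leave it
- pepper: wooden pepper mill, 58 mm wide, 130 mm tall, loose to the right; origin at the centre of its underside; leave it
- sugar: ceramic canister with wooden lid, 68 mm wide, 100 mm tall, loose to the left; origin at the centre of its underside; leave it
- spice_a: spice jar, 45 mm wide, 106 mm tall, loose behind on the left; origin at the centre of its underside; leave it
- spice_b: spice jar, 45 mm wide, 106 mm tall, loose behind on the left; origin at the centre of its underside; leave it

How it is judged:
By the outcome, as a careful person would: the job done as asked, in the order asked, and still so for the second after the job is handed in, with the robot touching nothing.
It also fails if it takes over 40 s, if anything falls off the work surface, if the arm or the gripper's body presses on something with over 40 N, if the wrist force passes 120 N, or if a joint passes its speed limit or range.

## Working session

There is one attempt and no reset: what is moved stays moved. The work goes in short steps, Python scripts to look and compute and a shell command to move; the robot and the scene stay as the last step left them, time stands still between calls to the robot, and variables do not carry over. Pictures are saved under pics/ and viewed, at most 10 in all, crops included, and the job is handed in when it is done.

```bash
mkdir -p pics; cat > h.py <<'E'
import numpy as np,cv2
from workcell import sensors,viewer,ctrl
def K(im):
    h=im['frame'].shape[0]; f=h/2/np.tan(np.radians(im['fov_y'])/2)
    return np.array([[f,0,im['cx']],[0,f,im['cy']],[0,0,1.]])
def cast(im,px,z):
    p=cv2.undistortPoints(np.array(px,float).reshape(-1,1,2),K(im),np.array(im['distortion'],float)).reshape(-1,2)
    R=np.array(im['R']);t=np.array(im['t']);c=-R.T@t
    d=np.c_[p,np.ones(len(p))]@R
    return c+d*((z-c[2])/d[:,2])[:,None]
E
python3 - <<'E'
from h import *
import pickle
ims={n:viewer.get_image(n) for n in("scene","side","wrist")}
pickle.dump(ims,open('ims.pkl','wb'))
for n in ims: cv2.imwrite(f'pics/{n}0.png',ims[n]['frame'])
for n in ims: print(n,-np.array(ims[n]['R']).T@np.array(ims[n]['t']),ims[n]['fov_y'])
o=sensors.get_obs();print(o['t'],o['ee_pos'],o['orientation'],o['ft_force'],o['width'])
E
```

```text
scene [   6.94836528  375.03245245 1339.92039652] 44.07147048795002
side [ 576.34264009  934.64886588 1001.20108088] 53.924201782306646
wrist [126.11087543 616.95347268 383.06552704] 63.70711188587556
0.15 [202.83834653 590.7431485  222.09740464] [-5.17252127e-01 -3.09849926e+00  1.72012484e-03] [0.55832576 0.50669754 0.48798185] 87.8840778384855
```

View pics/scene0.png

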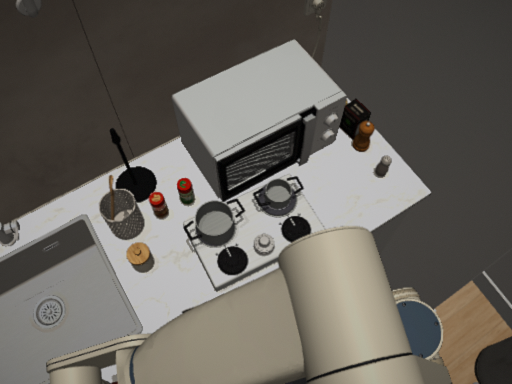

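View pics/side0.png

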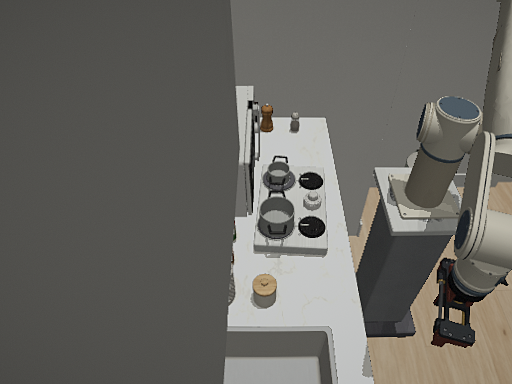

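The scene view shows the larger pot at (214,222) on the left ring, with the left dial at (233,261). The smaller pot is at (278,194), with the right dial at (296,229) and the timer between the dials at (264,243). The side view agrees, with the dials at (312,227) and (311,181). So the left dial goes clockwise and the right dial anticlockwise.

```bash
python3 - <<'E'
from h import *
import pickle
ims=pickle.load(open('ims.pkl','rb'))
from itertools import product
for n,seeds in (("scene",[(233,261),(296,229)]),("side",[(312,227),(311,181)])):
    im=ims[n]; g=im['frame'].max(2)
    P=[]
    for s in seeds:
        m=np.zeros(g.shape,np.uint8); x,y=s; m[y-22:y+23,x-22:x+23]=(g[y-22:y+23,x-22:x+23]<60)
        m=cv2.morphologyEx(m,cv2.MORPH_CLOSE,np.ones((5,5)))
        nc,l,st,ce=cv2.connectedComponentsWithStats(m)
        k=min(range(1,nc),key=lambda k:np.hypot(*(ce[k]-s))-st[k,4]/50)
        c=max(cv2.findContours((l==k).astype(np.uint8),0,1)[0],key=cv2.contourArea)
        e=cv2.fitEllipse(cv2.convexHull(c)); w=cast(im,[e[0]],58)[0]
        q=cast(im,c.reshape(-1,2),58)
        print(n,np.round(e[0],1),np.round(e[1],1),w.round(1),np.ptp(q,0).round(1)); P.append(w)
    d=P[0]-P[1]; print(np.hypot(*d[:2]),np.arctan2(-d[0],d[1]))
E
```

```text
scene [232.2 260.3] [27.9 29.7] [431.3 182.   58. ] [83.6 84.7  0. ]
scene [291.5 223.8] [28.1 46.6] [436.9 -25.4  58. ] [125.6  83.6   0. ]
207.45497207442108 0.027217792813313844
side [311.5 226.8] [20.8 26.5] [433.7 187.4  58. ] [81.4 81.1  0. ]
side [310.5 180.8] [16.4 23.7] [419.4 -20.7  58. ] [82.9 81.1  0. ]
208.59556462383352 -0.0685476148855907
```

```bash
python3 -m handwheel '[[-35,-35,0,0,0,0,1],[-35,-35,0,0,0,0,1],[-35,-35,0,0,0,0,1],[-35,-35,0,0,0,0,1],[-35,-35,0,0,0,0,1],[-35,-35,0,0,0,0,1],[-35,-35,0,0,0,0,1],[-35,-35,0,0,0,0,1],[-35,-35,0,0,0,0,1],[0,0,0,0,0,-0.13,1]]'
python3 -m handwheel '[[0,0,0,0,0,-0.13,1],[0,0,0,0,0,0,1],[0,0,0,0,0,0,1]]'
python3 - <<'E'
from h import *
import pickle
ims={n:viewer.get_image(n) for n in("wrist",)}
pickle.dump(ims,open('ims1.pkl','wb'))
cv2.imwrite('pics/wrist1.png',ims['wrist']['frame'])
o=sensors.get_obs();print(o['t'],o['ee_pos'],o['orientation'],o['ft_force'],o['width'],o['qpos'])
E
```

```text
t: 1.4
ee_pos: [399.6, 188.3, 222.7]
orientation: [0.317, 3.125, -0.001]
ft_force: [-0.9, 1.0, -0.2]
width: 0.3
grasp_force: 0.0
t: 1.78
ee_pos: [398.5, 191.0, 222.6]
orientation: [-0.115, -3.139, 0.0]
ft_force: [-0.1, 0.1, -0.5]
width: 0.6
grasp_force: 0.0
1.825 [398.46142637 191.0189349  222.6147951 ] [-1.13739927e-01 -3.13941452e+00  7.16198461e-05] [ 0.2152294  -0.30478611  0.82435877] 0.534388651636829 [ 4.20083720e-01  1.50585078e-01  2.01771795e+00  1.36095171e-05
  9.73416028e-01 -1.07829262e+00]
```

View pics/wrist1.png

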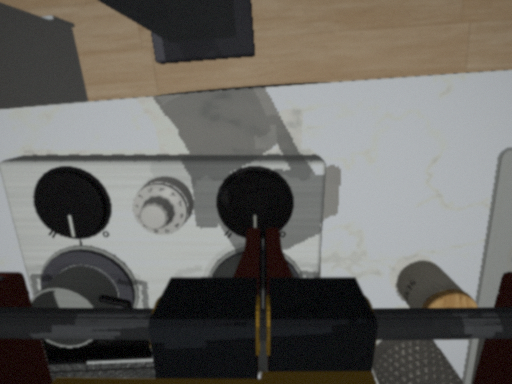

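The wrist view (image up = towards the robot) shows the left dial at (255,202), the right dial at (73,203) and the timer at (163,205). Both index lines point to the rear.

```bash
cat >> h.py <<'E'
def dial(im,s,r=40,z=59):
    g=im['frame'].max(2);x,y=s;m=np.zeros(g.shape,np.uint8)
    b=(slice(max(y-r,0),y+r),slice(max(x-r,0),x+r)); m[b]=g[b]<50
    m=cv2.morphologyEx(m,cv2.MORPH_OPEN,np.ones((3,3)))
    c=max(cv2.findContours(m,0,1)[0],key=cv2.contourArea).reshape(-1,2)
    c=c[(c[:,1]<y+12)]  # far rim may be hidden: use the near part
    q=cast(im,c,z)[:,:2]
    A=np.c_[2*q,np.ones(len(q))]; v=np.linalg.lstsq(A,(q**2).sum(1),rcond=None)[0]
    return v[:2].round(1),2*np.sqrt(v[2]+v[:2]@v[:2]).round(1)
E
python3 - <<'E'
from h import *
import pickle
im=pickle.load(open('ims1.pkl','rb'))['wrist']
L,R=dial(im,(255,202)),dial(im,(73,203)); print(L,R,np.linalg.norm(L[0]-R[0]))
print(cast(im,[(255,220),(72,225),(70,215),(77,235)],60))
E
```

```text
(array([430.1, 179. ]), np.float64(83.6)) (array([412.6, -24.8]), np.float64(79.4)) 204.54996944512118
[[449.22009009 177.89269984  60.        ]
 [440.3175048  -31.31473802  60.        ]
 [428.10444194 -30.42121411  60.        ]
 [453.03543183 -28.72729508  60.        ]]
```

```bash
python3 -m handwheel '[[-9,-16,40,0,0,0,1],[0,0,50,0,0,0,1],[0,0,40,0,0,0,1],[0,0,15,0,0,0,1],[0,0,10,0,0,0,1],[0,0,5,0,0,0,1],[0,0,0,0,0,0,1],[0,0,0,0,0,0,1]]'
python3 -m handwheel '[[0,0,2,0,0,0,1],[0,0,2,0,0,0,1],[0,0,1,0,0,0,1],[0,0,0,0,0,0,1],[0,0,0,0,0,0,1]]'
```

```text
t: 2.82
ee_pos: [407.0, 174.5, 63.4]
orientation: [0.111, 3.138, 0.001]
ft_force: [0.4, 0.8, -0.1]
width: 0.4
grasp_force: 0.0
t: 3.45
ee_pos: [406.8, 174.4, 57.9]
orientation: [0.111, 3.139, 0.0]
ft_force: [-0.7, -0.7, 5.6]
width: 0.0
grasp_force: 2.6
```

```bash
python3 -m handwheel '[[0,0,1.5,0,0,0,1],[0,0,0,0,0,0,1]]'
python3 -m handwheel '[[0.6,2.5,0,0,0,0,1],[0.6,2.5,0,0,0,0,1],[0.3,2.5,0,0,0,0,1],[0,2.5,0,0,0,0,1],[0,2.5,0,0,0,0,1],[-0.3,2.5,0,0,0,0,1],[-0.6,2.5,0,0,0,0,1],[-0.6,1.5,0,0,0,0,1],[0,0,0,0,0,0,1],[0,0,0,0,0,0,1]]'
python3 - <<'E'
from h import *
import pickle
im=viewer.get_image('wrist');cv2.imwrite('pics/wrist2.png',im['frame'])
E
```

```text
t: 3.7
ee_pos: [406.8, 174.4, 56.4]
orientation: [0.111, 3.139, 0.0]
ft_force: [0.2, 0.7, 6.9]
width: 0.3
grasp_force: 3.3
t: 4.95
ee_pos: [408.5, 193.6, 56.6]
orientation: [0.111, 3.138, 0.001]
ft_force: [-0.2, 0.4, 5.8]
width: 0.7
grasp_force: 3.2
```

View pics/wrist2.png

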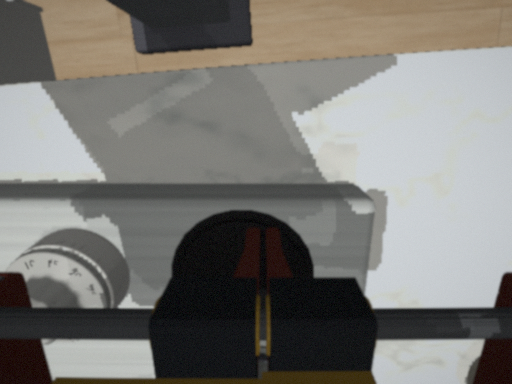

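The finger hides the index line in this view, so I'll lift and look.

```bash
python3 -m handwheel '[[0,0,-5,0,0,0,1],[0,0,-15,0,0,0,1],[0,0,-50,0,0,0,1],[0,0,-50,0,0,0,1],[0,-50,-40,0,0,0,1],[0,-50,0,0,0,0,1],[0,0,0,0,0,0,1],[0,0,0,0,0,0,1]]'
python3 - <<'E'
from h import *
im=viewer.get_image('wrist');cv2.imwrite('pics/wrist3.png',im['frame'])
import pickle;pickle.dump(im,open('im3.pkl','wb'))
E
```

```text
t: 6.0
ee_pos: [400.7, 94.8, 215.6]
orientation: [0.113, 3.139, 0.001]
ft_force: [-0.2, 0.0, -0.3]
width: 0.5
grasp_force: 0.0
```

View pics/wrist3.png

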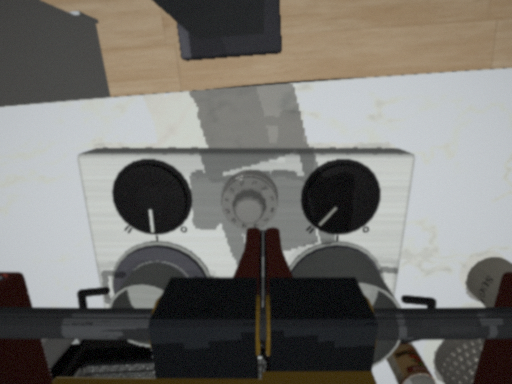

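The left dial's line at (328,217) now points at the double bar, so it is on high. The right dial at (152,196) is still on middle, and the timer hasn't moved. Next I'll measure the right dial.

```bash
python3 - <<'E'
from h import *
import pickle
im=pickle.load(open('im3.pkl','rb'))
L,R=dial(im,(340,196)),dial(im,(152,196)); print(L,R,np.linalg.norm(L[0]-R[0]))
E
```

```text
(array([426.2, 176.3]), np.float64(76.8)) (array([412.6, -26.9]), np.float64(78.8)) 203.6546095721872
```

```bash
python3 -m handwheel '[[1,-55,0,0,0,0,1],[1,-54,0,0,0,0,1],[0,0,50,0,0,0,1],[0,0,50,0,0,0,1],[0,0,30,0,0,0,1],[0,0,15,0,0,0,1],[0,0,7,0,0,0,1],[0,0,0,0,0,0,1],[0,0,0,0,0,0,1]]'
python3 -m handwheel '[[0,0,2,0,0,0,1],[0,0,2,0,0,0,1],[0,0,1,0,0,0,1],[0,0,0,0,0,0,1],[0,0,0,0,0,0,1]]'
```

```text
t: 7.18
ee_pos: [391.6, -13.7, 63.7]
orientation: [0.11, 3.139, -0.0]
ft_force: [0.2, -0.0, -1.2]
width: 0.4
grasp_force: 0.0
t: 7.8
ee_pos: [391.5, -14.0, 58.4]
orientation: [0.111, 3.139, -0.0]
ft_force: [1.0, -0.0, 4.6]
width: 0.8
grasp_force: 2.4
```

```bash
python3 -m handwheel '[[0,0,2,0,0,0,1],[0,0,0,0,0,0,1]]'
python3 -m handwheel '[[0.6,-2.5,0,0,0,0,1],[0.6,-2.5,0,0,0,0,1],[0.3,-2.5,0,0,0,0,1],[0,-2.5,0,0,0,0,1],[0,-2.5,0,0,0,0,1],[-0.3,-2.5,0,0,0,0,1],[-0.6,-2.5,0,0,0,0,1],[-0.6,-1.5,0,0,0,0,1],[0,0,0,0,0,0,1],[0,0,0,0,0,0,1]]'
python3 -m handwheel '[[0,0,-5,0,0,0,1],[0,0,-15,0,0,0,1],[0,0,-50,0,0,0,1],[0,0,-50,0,0,0,1],[0,50,-40,0,0,0,1],[0,50,0,0,0,0,1],[0,20,0,0,0,0,1],[0,0,0,0,0,0,1]]'
python3 - <<'E'
from h import *
im=viewer.get_image('wrist');cv2.imwrite('pics/wrist4.png',im['frame'])
E
```

```text
t: 8.05
ee_pos: [391.4, -14.0, 56.3]
orientation: [0.111, 3.139, -0.0]
ft_force: [-0.1, 0.2, 6.2]
width: 0.4
grasp_force: 3.3
t: 9.3
ee_pos: [389.5, -33.0, 56.3]
orientation: [-0.111, -3.139, 0.0]
ft_force: [-1.4, -1.7, 7.9]
width: 0.3
grasp_force: 3.4
t: 10.3
ee_pos: [397.7, 86.5, 215.1]
orientation: [-0.107, -3.139, 0.0]
ft_force: [-0.3, 0.1, -0.4]
width: 0.3
grasp_force: 0.0
```

View pics/wrist4.png

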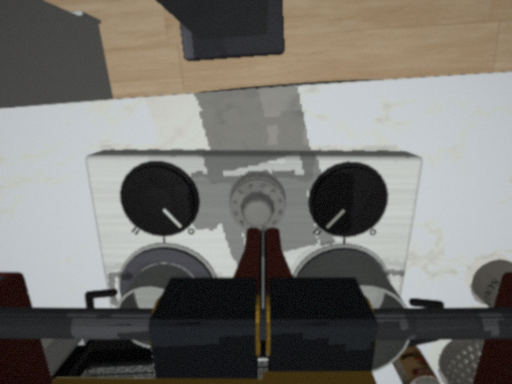

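The right dial's line at (173,218) now points at the small circle (off). The left dial's line at (335,219) still points at the double bar (high). The timer and pots are undisturbed and the arm is clear.

```bash
python3 -c "from workcell import ctrl;print(ctrl.close_job())"
```

```text
the job is handed in; nothing more can be done
None
```

The job is handed in: the larger pot's (left) dial rests on high and the smaller pot's (right) dial on off, both confirmed in the last wrist picture, with the pots and timer in place and the arm clear at about 10 s.

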